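# Start hot holding on the buffet warmer

### The job

Get the buffet warmer going: lower the kraft tray into the warmer's well so that it lies flat on the bottom, then slide the clear cover fully shut over it and push the temperature probe down through the ringed hole in the cover until its collar rests on the cover. Last of all, turn the thermostat knob on the sloping panel so that its pointed end points straight at the raised tab on the dial's edge. Do not move the tab, and leave the two lidded cups and the drink can near the warmer where they stand.

Things in the scene. Friction and masses are not known exactly. Their poses are not given: they have to be found in the camera images.
- warmer: Steel counter-top buffet warmer, fixed, 266 deep (x), 386 wide (y). Origin on the table, z up, -x its front (robot side). Seen from the robot: well in front right (local x -10 to 120, y -85 to 85 mm), flat deck in front left (y 91 to 295, 92 high), 92 high housing behind, with a console behind the deck (x 135 to 251, y 85 to 285) whose panel rises away at 30 degrees, 100 to 167 high.
- well (a point): Centre of the well's flat floor, 20 mm above the table; axes as the warmer's. The well is open at the top, 130 (x) x 170 (y) mm inside, rim 92 mm above the table; 72 mm deep, walls 6 mm.
- tray: Brown kraft tray, 110 (x) x 150 (y), walls 45 high, 0.22 kg, a few rolls in it. A carrying rib, 8 thick, runs along its y through the middle and rises to 65 mm above the underside: pinch its middle from above, closing along x (the compartments either side are 47 wide). Same either way round. Origin at the centre of the underside, z up. Starts on the table, right of the warmer.
- cover (a joint): Sliding position of the clear cover, m: at 0 to 0.025 it is parked over the deck and the well is open; 0.200 is fully shut over the well, against a stop. It slides along the warmer's -y, with about 2 N of friction.
- cover_handle (a point): Grip point on the cover's black upright bar handle, which runs along the warmer's x: 100 long, 12 thick (y), its top 12 mm above this point and the cover's upper face 18 mm below it. Pinch it from above, fingers closing along y. Axes as the warmer's. Moves with the cover.
- port (a point): Centre of the round through hole in the cover, 13 mm in diameter, inside a dark steel ring 38 mm across, at the cover's upper face (101 mm above the table). The cover is a clear plate 6 thick, 142 (x) x 182 (y). Axes as the warmer's; the hole lies 80 mm to -y and 28 mm to +x of the handle's grip point and moves with the cover.
- probe: Temperature probe, 120 mm long, 0.06 kg, standing upright in its stand: a steel stem 8 mm in diameter with a tapered tip (70 mm below the collar), a black collar 30 mm in diameter and 5 thick, and above it a black round grip 24 mm in diameter and 45 high. Origin at the stem's tip, z up along the probe.
- probe_collar (a point): Centre of the collar's underside, 70 mm above the tip.
- probe_head (a point): Centre of the probe's round grip, 100 mm above the tip, 20 mm below its top: where to grasp it from above.
- stand: White block, 60 x 60 x 80 high, fixed, with a 12.5 mm hole from top to bottom, in which the probe stands with its collar on the top face. Origin at the centre of the underside.
- knob (a joint): Angle of the thermostat knob, rad: 0 with its pointed end straight up the slope; grows clockwise as seen when facing the panel. Range -1.5 to 1.5.
- marker (a joint): Angle of the raised tab on the dial's edge, measured as for the knob: when both are equal the knob points at the tab. The tab does not turn; do not force it.
- knob_grip (a point): On the knob's axis at grip height, 28 mm above the dial (knob top 14 above this, its thin round foot 24 below). z points out of the panel, 30 degrees from vertical towards the robot; x along the bar to its pointed end. The knob is a black bar 18 thick, 83 long (45 to the pointed end, which has a white line), on a grey dial 116 across. Grasp across the bar (closing along this y), tool along -z.
- knob_tip (a point): Foot of the knob's pointed end, 44 mm from the axis.
- mark_tip (a point): Inner end of the raised black tab (11 long, 7 wide, 6 high) on the dial's edge, 47 mm from the axis.
- cup_a: Brown kraft cup with lid, 93 in diameter, 65 high, left of the warmer; leave alone. Origin under its centre.
- cup_b: The same, on the right.
- can_a: Golden drink can, 66 in diameter, 122 high, left of the warmer; leave alone. Origin under its centre.
There are look-alikes about, which are no part of the job. What is shaped like the tray but blue or green is not meant.

How it is judged:
On the way, in this order (a step that is already met when the one before it is completed fails the run):
1. the tray lies flat on the well's floor (x of tray in the frame of well between -0.016 and 0.016 m and y of tray in the frame of well between -0.016 and 0.016 m and z of tray in the frame of well below 0.006 m and angle between tray's own z axis and vertical below 0.08 rad), for 0.2 s.
2. the cover is shut over the tray (all of step 1 and value of joint cover above 0.194 m), for 0.2 s.
3. the probe stands through the hole, its collar on the cover (distance between probe_collar and port below 0.006 m and angle between probe's own z axis and vertical below 0.12 rad and value of joint cover above 0.194 m), for 0.2 s.
4. the knob's pointed end is at the tab (distance between knob_tip and mark_tip below 0.006 m), for 0.2 s.
At the end, for the whole second after the job is handed in: Tray flat on the well floor (within 16 mm of centre), cover shut (within 6 mm of its stop), probe upright through the hole with its collar on the cover (within 6 mm), knob point within about 7 degrees of the tab (knob_tip to mark_tip under 6 mm), all at rest (all of step 1 and all of step 3 and distance between knob_tip and mark_tip below 0.006 m and linear speed of each of tray, probe below 0.02 m/s and velocity of joint knob between -0.05 and 0.05 rad/s); the robot touches nothing.
It fails at once if a cup or the can is moved more than 30 mm or tipped (distance of any of cup_a, cup_b, can_a from where it was at the start of the episode above 0.03 m or angle between any of cup_a, cup_b, can_a's own z axis and vertical above 0.5 rad).
It fails at once if the tab on the dial is moved (distance of mark_tip from where it was at the start of the episode above 0.004 m).
It also fails if it takes over 72 s, if anything falls off the work surface, if the arm or the gripper's body presses on something with over 40 N, if the wrist force passes 120 N, or if a joint passes its speed limit or range.

### The arm

A 6-joint arm with a two-finger parallel gripper is mounted at the origin on the work surface. World frame = base frame: x ahead of the robot, y to its left, z up, the work surface at z = 0. Lengths are in m, angles in rad, forces in N, time in s.
With the tool pointing down it reaches from about 0.25 to 0.775 m from the base axis. Payload 4 kg.
Tool frame: the origin (TCP) lies on the centre line of the jaws, within the pads' length; the fingertips stand 17 mm ahead of it and the grasp point (between the pads) lies 2 mm behind it (r.tip_reach is the distance from the TCP to the fingertips, in m); z points along the fingers, y is the line along which they close (so a half turn about z gives the same grasp; the last joint's range is limited). The gripper opens to 94 mm and grips with 3 to 60 N. Pads are 16 mm wide; open, the fingers measure 119 mm over their backs; the gripper's body (75 mm by 177 mm) begins 78 mm behind the grasp point.
Start: joints at [1.066, 0.087, 1.371, -0, 1.684, -0.103], TCP at [0.215, 0.506, 0.223] pointing down, gripper open.
Joint ranges: [-3.1, 3.1], [-0.76, 2.03], [0.27, 2.55], [-1.08, 4.22], [0.17, 2.65], [-2.57, 2.57]. Speed limits (rad/s): [2.79, 2.79, 3.14, 3.14, 3.14, 3.14].

### API

Orientations are given as a unit quaternion [w, x, y, z].
In Python, from cell import r gives the robot as it stands.
- The arm moves only by the tool arm_command, never from a script. Its argument "series" is a list of rows, each a list of 2 entries, a list of its own where there are three numbers: the shift along the world's x, y, z scaled (see below), then the turn, a rotation vector about the world's x, y, z scaled (see below). In form: [[[x, y, z], [wx, wy, wz]], ...]. A call has exactly 10 rows; each row shifts and turns the commanded pose from where the row before left it; what a row does not reach is not made up. The controller multiplies each number of a shift by 0.25 m and each number of a turn by 0.5 rad. A row lasts 1/8 s, in which the tool goes at most 62.5 mm and 10.7 degrees, less where a joint would pass 70% of its speed; a pose out of reach is approached as far as the arm can. A call with a number of a shift or a turn outside -1 to 1 is refused whole. A call with a gripper value outside its range is refused whole. "hand" is the opening, from -1 (shut) to 1 (fully open), set as the call begins (left out, the last holds). The fingers move at their own pace and stop on an object; "newtons" is the grip in N (left out, the last holds). Time passes only in rows, so rows that do not move let the fingers close, or fill a call up. It gives the time, the measured TCP pose, the force, the opening and the grip force at its end, in the units of the state.
- r.sense(): the state, without advancing time (a new reading comes with each control period).
- r.snapshot(name): name is "scene" or "side" or "wrist"; returns a dict with "frame" (480x640x3 uint8, blue, green, red), "fovy" (degrees; the focal length in pixels is half the picture's height over the tangent of half this angle, whatever the lens; pixels are square), "cx", "cy" (the principal point, pixels), "view" (4x4, takes a point from world to camera coordinates). Camera axes: x right, y up, looking along -z (the intrinsics and any distortion apply to the point x, -y, -z); pixel columns grow to the right and rows downward; lengths in m; the calibration is good to about 2 mm. The wrist camera is an equidistant fisheye: a pixel r from the principal point sees the ray r / f radians off the axis. A picture is of the moment at which its call begins. There is no depth.
- r.finish_job(): hands the job in; it is judged then, once.
The state is a dict: "t": time; "joint_pos": joint angles; "joint_velocities": joint speeds; "joint_torque": joint torques, N m; "tcp_pos": TCP position; "orientation": TCP orientation; "ft_force": force on the tool from outside, world axes, zero at the start; "ft_torque": the same for the moment, N m; "width": finger opening in m; "gripper_force": force on a finger pad.
Only numpy, scipy, OpenCV 4.12 (cv2) and the standard library are available. Lean on these libraries where they do the work, as an engineer would, in place of code of your own. Each camera call takes 0.05 s, during which the arm holds its last target. There are 200 camera calls.

## Working session

There is one attempt and no reset: what is moved stays moved. The work goes in short steps, Python scripts to look and compute and a tool call to move; the robot and the scene stay as the last step left them, time stands still between calls to the robot, and variables do not carry over. Pictures are saved under pics/ and viewed, at most 10 in all, crops included, and the job is handed in when it is done.

Besides the shell and the picture viewer there is one more tool, called after "Call:" in YAML: its name, and indented under it one key for each argument. arm_command: Moves the arm, as the interface text tells. Shifts and turns lie within -1 to 1; 1 stands for 0.25 m of shift or 0.5 rad of turn. Its arguments: {"type":"object","properties":{"series":{"type":"array","items":{"type":"array"}},"hand":{"type":"number"},"newtons":{"type":"number"}},"required":["series"]}

```bash
mkdir -p pics; ls
cat > h.py <<'E'
import numpy as np, cv2, json
from cell import r
def snap(n,f):
    s=r.snapshot(n); cv2.imwrite(f'pics/{f}.png',s['frame'])
    json.dump({k:(np.array(s[k]).tolist()) for k in('fovy','cx','cy','view')},open(f'pics/{f}.json','w')); s['n']=n; return s
def load(f): return json.load(open(f'pics/{f}.json'))
def ray(c,u,v,fish=False):
    f=240/np.tan(np.radians(c['fovy'])/2); x=(u-c['cx'])/f; y=(v-c['cy'])/f
    if fish:
        t=np.hypot(x,y); s=np.sin(t)/t if t>1e-9 else 1; d=np.array([x*s,-y*s,-np.cos(t)])
    else: d=np.array([x,-y,-1.])
    V=np.array(c['view']); R=V[:3,:3]; d=R.T@d; return -R.T@V[:3,3], d/np.linalg.norm(d)
def onz(c,u,v,z,fish=False):
    o,d=ray(c,u,v,fish); return o+d*(z-o[2])/d[2]
def tri(rays):
    A=0;b=0
    for o,d in rays:
        P=np.eye(3)-np.outer(d,d); A=A+P; b=b+P@o
    p=np.linalg.solve(A,b); return p,[float(np.linalg.norm((np.eye(3)-np.outer(d,d))@(p-o))) for o,d in rays]
def proj(c,p,fish=False):
    V=np.array(c['view']); q=V[:3,:3]@np.array(p)+V[:3,3]; f=240/np.tan(np.radians(c['fovy'])/2)
    x,y,z=q[0],-q[1],-q[2]
    if fish:
        rr=np.hypot(x,y); t=np.arctan2(rr,z); return c['cx']+f*t*x/rr,c['cy']+f*t*y/rr
    return c['cx']+f*x/z,c['cy']+f*y/z
E
python3 - <<'E'
from h import *
for n in('scene','side','wrist'):
    s=snap(n,n+'0'); V=np.array(s['view']); print(n,s['fovy'],s['cx'],s['cy'],(-V[:3,:3].T@V[:3,3]).round(3),(-V[2,:3]).round(3), [k for k in s])
print(r.sense())
a=cv2.imread('pics/scene0.png');b=cv2.imread('pics/side0.png')
E
```

```text
pics
scene 55.07806290726449 325.89179620027045 237.21535481871146 [ 1.156 -0.704  0.89 ] [-0.53   0.572 -0.626] ['frame', 'fovy', 'cx', 'cy', 'view', 'n']
side 44.60584815685375 311.9592265748737 236.7065272014925 [-0.248 -1.224  1.138] [ 0.425  0.694 -0.581] ['frame', 'fovy', 'cx', 'cy', 'view', 'n']
wrist 65.70646984690485 320.7521133188124 243.30835430041768 [0.15  0.533 0.383] [ 0.227 -0.097 -0.969] ['frame', 'fovy', 'cx', 'cy', 'view', 'n']
{'t': 0.15, 'joint_pos': array([ 1.06588249e+00,  8.77844932e-02,  1.37186467e+00, -7.57710824e-06,
        1.68360399e+00, -1.03078012e-01]), 'joint_velocities': array([-0.00081742, -0.00154156, -0.0038568 ,  0.00024323, -0.00024204,
        0.00133817]), 'joint_torque': array([ 1.01520749e-03, -3.40645158e+01, -3.02791464e+01,  7.17528001e-02,
        3.05035303e-02, -1.03727157e-04]), 'tcp_pos': array([0.21491939, 0.50585529, 0.22159496]), 'orientation': array([-2.44929940e-04,  1.99569208e-01,  9.79883382e-01, -7.93305181e-04]), 'ft_force': array([ 0.41815871,  0.52266398, -0.44006219]), 'ft_torque': array([0.04724174, 0.04949399, 0.05646044]), 'gripper_force': 0.0, 'width': 0.09420851648242555}
```

View pics/scene0.png

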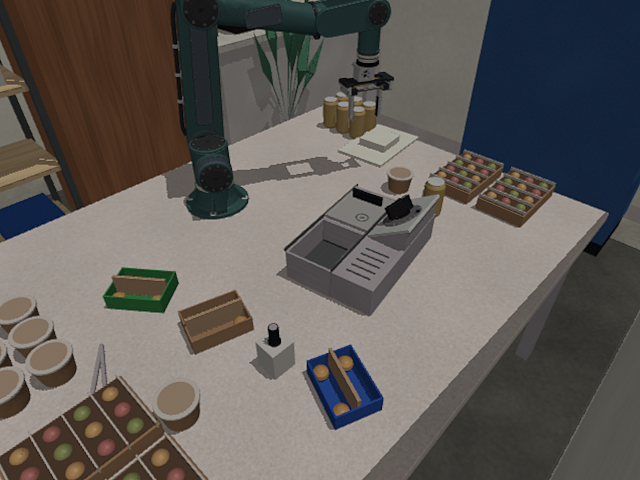

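View pics/side0.png

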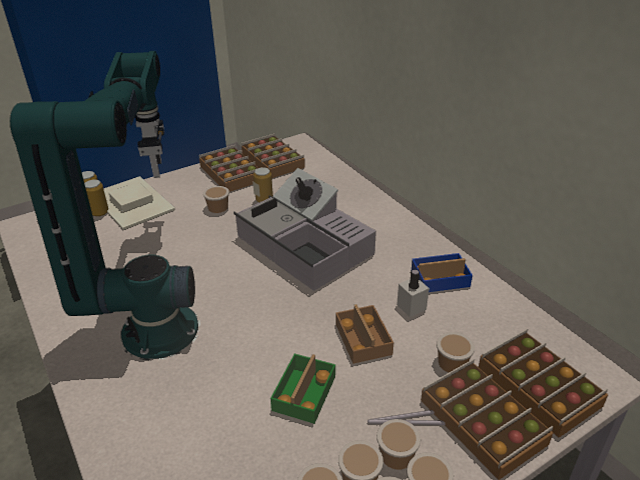

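The scene view shows the brown tray at about (215,320), the probe and stand at (274,345), and the warmer at (365,245). In the side view they are at (364,332), (412,293) and (305,235). I'll enlarge these next.

Run:
```python
from h import *
a=cv2.imread('pics/scene0.png');b=cv2.imread('pics/side0.png')
def crop(im,x,y,w,h,s,f):
    c=cv2.resize(im[y:y+h,x:x+w],None,fx=s,fy=s,interpolation=cv2.INTER_CUBIC)
    c=np.clip(c*1.5,0,255).astype('uint8')
    for i in range(0,w,10): cv2.line(c,(i*s,0),(i*s,6 if (x+i)%50 else 14),(0,0,255),1)
    for i in range(0,h,10): cv2.line(c,(0,i*s),(6 if (y+i)%50 else 14,i*s),(0,0,255),1)
    return c
A=crop(a,280,180,160,130,5,0);cv2.imwrite('pics/c1.png',A[:600])
B=crop(b,230,165,160,130,5,0);cv2.imwrite('pics/c2.png',B[:600])
C=np.hstack([crop(a,170,285,133,100,3,0),crop(b,320,265,133,100,3,0)]);
cv2.imwrite('pics/c3.png',C)
```

```text
(no output)
```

View pics/c1.png

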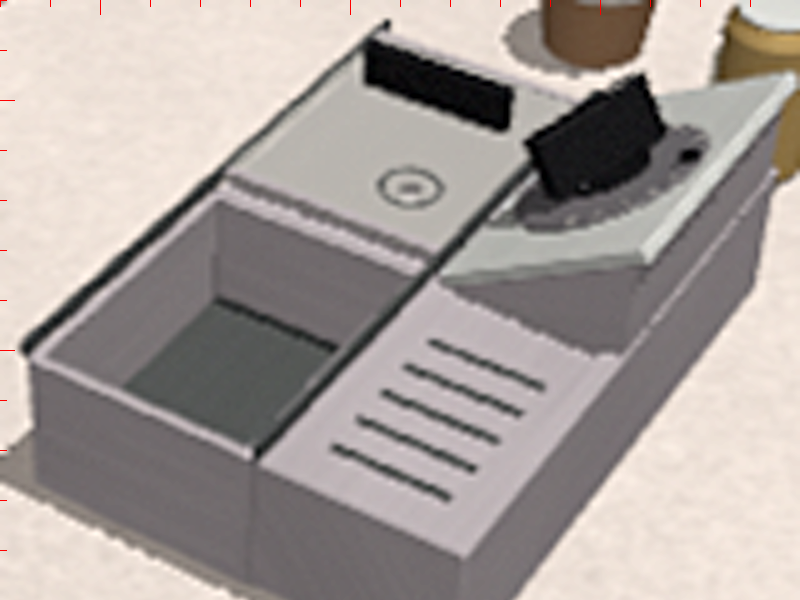

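View pics/c2.png

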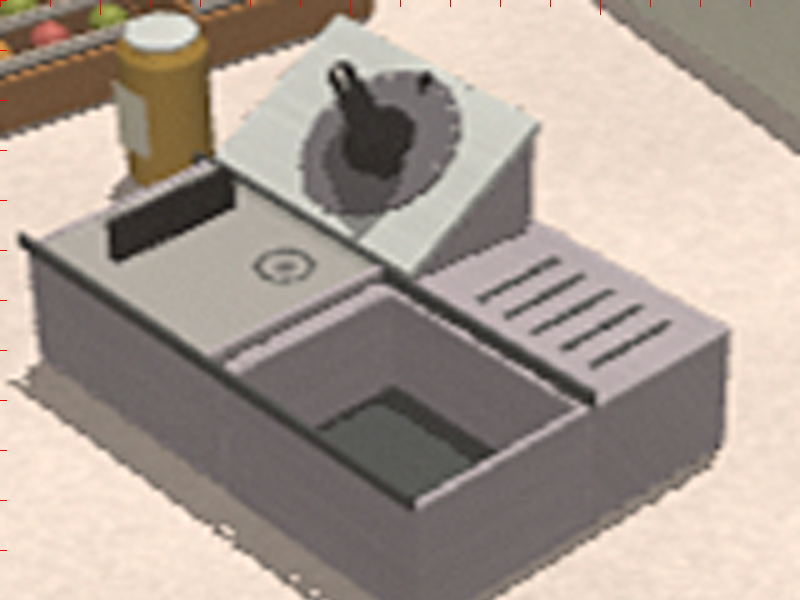

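View pics/c3.png

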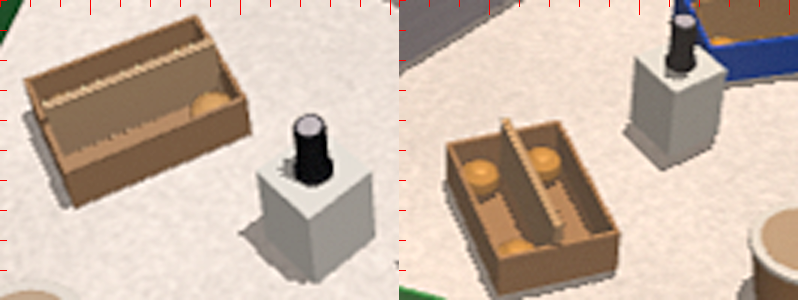

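The crops give these matched points:
- **Warmer:** port ring at c1 (410,188) / c2 (285,266). Back-right corner at (465,555) / (727,330). Rail ends also match.
- **Tray:** rib from (43,105) to (215,40) in the left half of c3, and (505,122) to (560,232) in the right half.
- **Probe:** top at (312,120) / (684,20).
- **Tab:** at (690,155) / (427,78).

```bash
cat >> h.py <<'E'
def warm(l,o,th):
    c,s=np.cos(th),np.sin(th); return np.array([o[0]+c*l[0]-s*l[1],o[1]+s*l[0]+c*l[1],l[2]])
E
python3 - <<'E'
from h import *
from scipy.optimize import least_squares
S=load('scene0');D=load('side0')
g=lambda x,y,ox,oy,s:(ox+(x+.5)/s-.5,oy+(y+.5)/s-.5)
def P(n,a,b,k):
    if k=='w': pa=g(*a,280,180,5);pb=g(*b,230,165,5)
    else: pa=g(*a,170,285,3);pb=g(b[0]-399,b[1],320,265,3)
    p,e=tri([ray(S,*pa),ray(D,*pb)]); print(n,p.round(4),np.round(e,4)); return p
port=P('port',(410,188),(285,266),'w'); br=P('backright',(465,555),(727,330),'w')
r1=P('+xrail',(255,455),(595,402),'w'); r2=P('-xrail -y',(25,347),(412,503),'w'); r3=P('-xrail +y',(388,22),(22,238),'w')
h1=P('handletop-x',(365,38),(110,218),'w'); h2=P('handletop+x',(515,90),(235,167),'w')
tab=P('tab',(690,155),(427,78),'w')
P('consoleR top',(795,75),(540,127),'w');P('consoleR bot',(645,262),(410,275),'w')
a=P('rib-y',(43,105),(560,234),'t');b=P('rib+y',(215,41),(505,120),'t'); print('ribc',(a+b)/2,np.linalg.norm(a-b),'dir',np.degrees(np.arctan2(*(b-a)[[1,0]])))
P('probetop',(311,121),(684,20),'t')
P('standA',(258,175),(633,57),'t');P('stand near',(313,212),(680,92),'t');P('standR',(373,172),(726,70),'t')
th=np.arctan2(*(r3-r2)[[1,0]])-np.pi/2; print('th rail',np.degrees(th), np.linalg.norm(r3-r2), 'handle dir',np.degrees(np.arctan2(*(h2-h1)[[1,0]])), 'r1-r2', np.degrees(np.arctan2(*(r1-r2)[[1,0]])))
E
```

```text
port [0.5019 0.1538 0.1005] [0.002 0.002]
backright [ 0.7036 -0.0478  0.0889] [0.0021 0.0021]
+xrail [ 0.5862 -0.0709  0.0954] [0.0024 0.0024]
-xrail -y [ 0.4413 -0.094   0.0967] [0.0025 0.0025]
-xrail +y [0.3771 0.2824 0.0992] [0.0031 0.0031]
handletop-x [0.4121 0.2174 0.1347] [0.0012 0.0012]
handletop+x [0.5121 0.2347 0.1319] [0.0036 0.0036]
tab [0.6471 0.21   0.1656] [0.0022 0.0022]
consoleR top [0.696  0.1808 0.1904] [0.0604 0.0604]
consoleR bot [0.62   0.2125 0.0457] [0.0282 0.0282]
rib-y [ 0.4257 -0.4049  0.06  ] [0.0045 0.0045]
rib+y [ 0.4693 -0.2677  0.0613] [0.0022 0.0022]
ribc [ 0.44749012 -0.33630633  0.06066696] 0.14398900725742406 dir 72.38223361107978
probetop [ 0.6377 -0.3079  0.1305] [0.0032 0.0032]
standA [ 0.5993 -0.3151  0.0831] [0.0234 0.0234]
stand near [ 0.6409 -0.314   0.0421] [0.0013 0.0013]
standR [ 0.679  -0.3045  0.073 ] [0.0263 0.0263]
th rail 9.677044088262122 0.38178689370925595 handle dir 9.816187809911378 r1-r2 9.069732584697215
```

Call:
arm_command:
  series:
    - [[0.058,-0.21,0.01],[0,0,-0.185]]
    - [[0.058,-0.21,0.01],[0,0,-0.185]]
    - [[0.058,-0.21,0.01],[0,0,-0.185]]
    - [[0.058,-0.21,0.01],[0,0,-0.185]]
    - [[0.058,-0.21,0.01],[0,0,-0.185]]
    - [[0.058,-0.21,0.01],[0,0,-0.185]]
    - [[0.058,-0.21,0.01],[0,0,-0.185]]
    - [[0.058,-0.21,0.01],[0,0,-0.185]]
    - [[0.058,-0.21,0.01],[0,0,-0.185]]
    - [[0.058,-0.21,0.01],[0,0,-0.185]]
  hand: 1

```text
t: 1.4
tcp_pos: [0.3601, -0.0205, 0.2475]
orientation: [0.0, 0.617, 0.787, 0.0]
ft_force: [0.7, 1.1, 0.9]
width: 0.0937
gripper_force: 0.0
```

Run:
```python
from h import *
from scipy.optimize import least_squares
snap('wrist','w1')
L=np.array([[250,-91],[-16,-91],[-16,295],[126,-91]])/1000
W=np.array([[.7036,-.0478],[.4413,-.094],[.3771,.2824],[.5862,-.0709]])
f=lambda q:np.ravel([warm([*l,0],q[:2],q[2])[:2]-w for l,w in zip(L,W)])
s=least_squares(f,[.44,0,.166]); print(s.x,np.degrees(s.x[2]),s.fun.round(4)); o,th=s.x[:2],s.x[2]
print('well',warm([.055,0,.02],o,th))
for p in([.5019,.1538],[.4621,.226],[.6471,.21]):
    d=np.array(p)-o; c,si=np.cos(th),np.sin(th); print('local',[c*d[0]+si*d[1],-si*d[0]+c*d[1]])
S=load('scene0');D=load('side0')
k=warm([.193,.185,.1335],o,th); print('dial',k,proj(S,k),proj(D,k))
print(r.sense()['tcp_pos'])
```

```text
[ 0.44333571 -0.00302415  0.17571495] 10.06772514824586 [ 0.0018 -0.0011  0.0022 -0.0014 -0.0011  0.0022 -0.0029  0.0003]
well [0.49748881 0.00659051 0.02      ]
local [np.float64(0.08507726810504683), np.float64(0.14417159655405337)]
local [np.float64(0.05851155157989054), np.float64(0.22221736969715858)]
local [np.float64(0.23786589210664882), np.float64(0.17412349759049997)]
dial [0.60102362 0.21286592 0.1335    ] (np.float64(402.6534297433524), np.float64(213.6730251626314)) (np.float64(302.7210274807438), np.float64(191.55674297746344))
[ 0.36127977 -0.0266673   0.2473402 ]
```

Call:
arm_command:
  series:
    - [[0.058,-0.21,0.01],[0,0,-0.185]]
    - [[0.058,-0.21,0.01],[0,0,-0.185]]
    - [[0.058,-0.21,0.01],[0,0,-0.185]]
    - [[0.058,-0.21,0.01],[0,0,-0.185]]
    - [[0.058,-0.21,0],[0,0,-0.185]]
    - [[0.058,-0.21,0],[0,0,-0.185]]
    - [[0,0,0],[0,0,0]]
    - [[0,0,0],[0,0,0]]
    - [[0,0,0],[0,0,0]]
    - [[0,0,0],[0,0,0]]

```text
t: 2.7
tcp_pos: [0.4472, -0.3326, 0.2584]
orientation: [0.001, 0.808, 0.59, 0.0]
ft_force: [-0.5, -0.3, 0.2]
width: 0.0935
gripper_force: 0.0
```

Run:
```python
from h import *
snap('wrist','w2')
a=cv2.imread('pics/w1.png');b=cv2.imread('pics/w2.png')
cv2.imwrite('pics/w12.png',np.clip(np.hstack([a[:,::1],b])*1.4,0,255).astype('uint8')[:, :])
print(r.sense()['tcp_pos'],r.sense()['orientation'])
c=load('w2'); print(proj(c,[.4257,-.4049,.065],True),proj(c,[.4693,-.2677,.065],True),proj(c,[.6377,-.3079,.1305],True))
cv2.imwrite('pics/w2b.png',np.clip(b*1.5,0,255).astype('uint8'))
```

```text
[ 0.44715668 -0.33281808  0.25829319] [6.72582794e-04 8.07690729e-01 5.89605974e-01 1.71307542e-04]
(np.float64(321.0444596526282), np.float64(295.29567035875107)) (np.float64(320.8063534056275), np.float64(152.5365252954524)) (np.float64(522.827669500349), np.float64(146.9348682157742))
```

View pics/w2b.png

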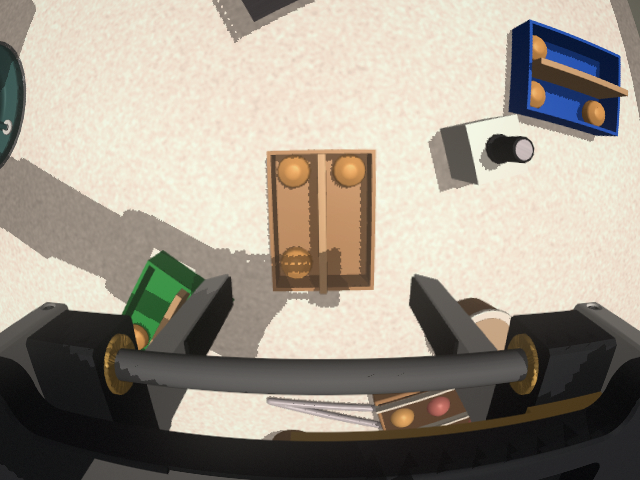

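The wrist view shows the rib running from (322,151) to (323,291), straight along the image column. The probe top is at (525,149). Both are within 2 px of prediction.

Run:
```python
from h import *
c=load('w2');S=load('scene0');D=load('side0')
a=onz(c,322.5,151.5,.065,True);b=onz(c,323,291.5,.065,True);m=(a+b)/2
print(a,b,m,np.linalg.norm(a-b),np.degrees(np.arctan2(*(a-b)[[1,0]])))
# three views
q=lambda x,y,ox,oy,s:(ox+(x+.5)/s-.5,oy+(y+.5)/s-.5)
print(tri([ray(S,*q(215,41,170,285,3)),ray(D,*q(106,120,320,265,3)),ray(c,322.5,151.5,True)]))
print(tri([ray(S,*q(43,105,170,285,3)),ray(D,*q(161,234,320,265,3)),ray(c,323,291.5,True)]))
print(tri([ray(S,*q(311,121,170,285,3)),ray(D,*q(285,20,320,265,3)),ray(c,525,149,True)]))
from scipy.spatial.transform import Rotation as R
o=r.sense()['orientation'];M=R.from_quat(o[[1,2,3,0]]).as_matrix();y=M[:,1];print('tool y',np.degrees(np.arctan2(y[1],y[0])),M[:,2]);print(m-r.sense()['tcp_pos'])
```

```text
[ 0.47112899 -0.26724346  0.065     ] [ 0.4288966  -0.40148963  0.065     ] [ 0.4500128  -0.33436655  0.065     ] 0.14073240082526697 72.53698971763167
(array([ 0.47004314, -0.26749843,  0.06128676]), [0.0023293666989359922, 0.0022928497450066415, 0.0011291755916806737])
(array([ 0.42673412, -0.4043254 ,  0.05942044]), [0.004704458017507167, 0.004504371465654705, 0.0016296105476767777])
(array([ 0.63806684, -0.308964  ,  0.1315633 ]), [0.0035077115606720615, 0.0030458467647613923, 0.0011509750622069285])
tool y -17.741857048668177 [ 1.06984469e-03 -8.84469875e-04 -9.99999037e-01]
[ 0.00285612 -0.00154847 -0.19329319]
```

View pics/w1.png

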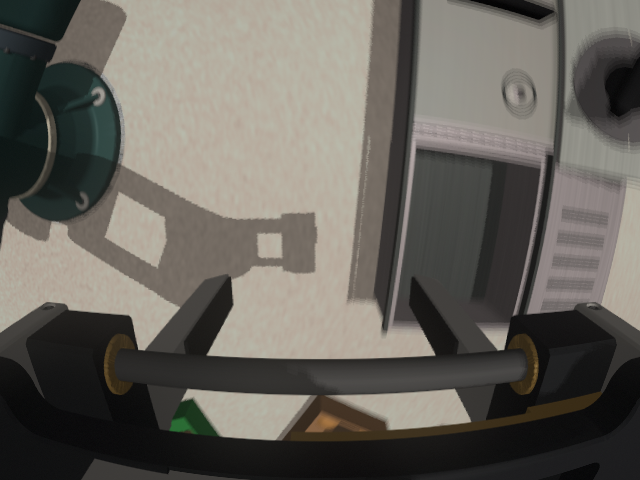

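The blurred wrist view shows the well at about (475,235), the port ring at (519,93) and the knob at (620,85). Next I'll grasp the tray.

Call:
arm_command:
  series:
    - [[0.004,-0.004,-0.04],[0,0,0]]
    - [[0.004,-0.004,-0.1],[0,0,0]]
    - [[0,0,-0.14],[0,0,0]]
    - [[0,0,-0.14],[0,0,0]]
    - [[0,0,-0.14],[0,0,0]]
    - [[0,0,-0.12],[0,0,0]]
    - [[0,0,-0.08],[0,0,0]]
    - [[0,0,-0.06],[0,0,0]]
    - [[0,0,0],[0,0,0]]
    - [[0,0,0],[0,0,0]]
  hand: 0.06
  newtons: 25

```text
t: 4.0
tcp_pos: [0.4496, -0.3362, 0.0534]
orientation: [0.001, 0.808, 0.589, 0.0]
ft_force: [-0.7, 0.5, 0.3]
width: 0.05
gripper_force: 0.0
```

Call:
arm_command:
  series:
    - [[0,0,0],[0,0,0]]
    - [[0,0,0],[0,0,0]]
    - [[0,0,0],[0,0,0]]
    - [[0,0,0],[0,0,0]]
    - [[0,0,0],[0,0,0]]
    - [[0,0,0.08],[0,0,0]]
    - [[0,0,0.12],[0,0,0]]
    - [[0,0,0.14],[0,0,0]]
    - [[0,0,0.14],[0,0,0]]
    - [[0,0,0.14],[0,0,0]]
  hand: -1

```text
t: 5.25
tcp_pos: [0.4488, -0.3355, 0.2079]
orientation: [-0.001, 0.808, 0.589, -0.0]
ft_force: [1.1, -0.4, -1.2]
width: 0.0077
gripper_force: 25.0
```

Call:
arm_command:
  series:
    - [[0.01,0.08,0.02],[0,0,0.06]]
    - [[0.025,0.17,0],[0,0,0.12]]
    - [[0.025,0.17,0],[0,0,0.12]]
    - [[0.025,0.17,0],[0,0,0.12]]
    - [[0.025,0.17,0],[0,0,0.12]]
    - [[0.025,0.17,0],[0,0,0.12]]
    - [[0.025,0.17,0],[0,0,0.12]]
    - [[0.025,0.17,0],[0,0,0.12]]
    - [[0.01,0.098,0],[0,0,0.07]]
    - [[0,0,0],[0,0,0]]

```text
t: 6.5
tcp_pos: [0.4964, 0.0087, 0.2103]
orientation: [-0.002, 0.641, 0.767, -0.001]
ft_force: [-0.1, -0.7, -1.8]
width: 0.0077
gripper_force: 25.0
```

Run:
```python
from h import *
s=r.sense();print(s['tcp_pos'],s['orientation'],s['ft_force'])
a=snap('scene','s3');b=snap('side','d3')
def crop(im,x,y,w,h,s):
    c=cv2.resize(im[y:y+h,x:x+w],None,fx=s,fy=s,interpolation=cv2.INTER_CUBIC)
    return np.clip(c*1.5,0,255).astype('uint8')
cv2.imwrite('pics/c4.png',np.hstack([crop(a['frame'],270,180,133,200,3),crop(b['frame'],260,150,133,200,3)]))
o=np.array([.44334,-.00302]);th=.1757
for n in('s3','d3'):
  c=load(n); print(n,[np.round(proj(c,warm(l,o,th)),1).tolist() for l in([-.01,-.085,.092],[-.01,.085,.092],[.12,-.085,.092],[.12,.085,.092])])
```

```text
[0.49643853 0.00871853 0.21031473] [-0.00168157  0.64124457  0.76733426 -0.00084662] [-0.05826431 -0.65336196 -1.80644068]
s3 [[287.7, 251.4], [322.6, 219.6], [328.7, 269.6], [361.6, 234.9]]
d3 [[312.6, 263.9], [275.3, 239.2], [344.5, 245.5], [306.8, 222.6]]
```

View pics/c4.png

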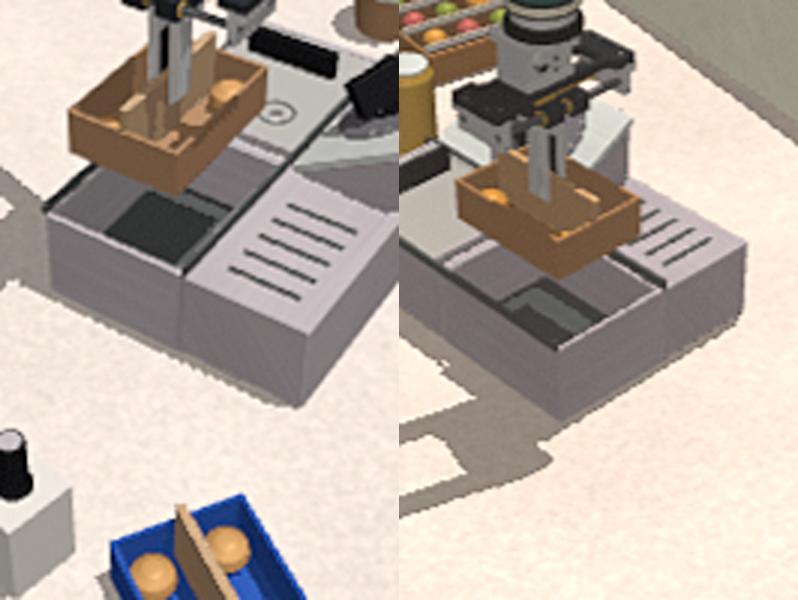

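The views show the tray hanging centred above the well. The rim corners match prediction, e.g. side crop (557,345) against (557,342). Next I'll lower it.

Call:
arm_command:
  series:
    - [[0.004,-0.008,-0.04],[0,0,0]]
    - [[0,0,-0.08],[0,0,0]]
    - [[0,0,-0.1],[0,0,0]]
    - [[0,0,-0.1],[0,0,0]]
    - [[0,0,-0.08],[0,0,0]]
    - [[0,0,-0.06],[0,0,0]]
    - [[0,0,-0.04],[0,0,0]]
    - [[0,0,-0.03],[0,0,0]]
    - [[0,0,-0.012],[0,0,0]]
    - [[0,0,0],[0,0,0]]

```text
t: 7.85
tcp_pos: [0.4991, 0.0042, 0.0773]
orientation: [0.0, 0.643, 0.766, 0.0]
ft_force: [-0.1, -0.1, -0.8]
width: 0.0077
gripper_force: 25.0
```

Call:
arm_command:
  series:
    - [[0,0,-0.006],[0,0,0]]
    - [[0,0,-0.006],[0,0,0]]
    - [[0,0,-0.006],[0,0,0]]
    - [[0,0,0],[0,0,0]]
    - [[0,0,0],[0,0,0]]
    - [[0,0,0],[0,0,0]]
    - [[0,0,0],[0,0,0]]
    - [[0,0,0],[0,0,0]]
    - [[0,0,0],[0,0,0]]
    - [[0,0,0],[0,0,0]]

```text
t: 9.1
tcp_pos: [0.4989, 0.0042, 0.0725]
orientation: [0.0, 0.643, 0.766, 0.0]
ft_force: [-0.6, -1.0, -1.9]
width: 0.0079
gripper_force: 25.0
```

Call:
arm_command:
  series:
    - [[0,0,0],[0,0,0]]
    - [[0,0,0],[0,0,0]]
    - [[0,0,0],[0,0,0]]
    - [[0,0,0.06],[0,0,0]]
    - [[0,0,0.12],[0,0,0]]
    - [[0,0,0.14],[0,0,0]]
    - [[0,0,0.16],[0,0,0]]
    - [[0,0,0.16],[0,0,0.2]]
    - [[-0.02,0.08,0],[0,0,0.34]]
    - [[-0.02,0.12,0],[0,0,0.34]]
  hand: -0.1

```text
t: 10.35
tcp_pos: [0.4894, 0.0542, 0.2348]
orientation: [0.002, 0.459, 0.889, 0.001]
ft_force: [0.5, 0.7, -0.2]
width: 0.0422
gripper_force: 0.0
```

Call:
arm_command:
  series:
    - [[-0.016,0.1,0],[0,0,0.324]]
    - [[-0.016,0.1,0],[0,0,0.324]]
    - [[-0.016,0.1,0],[0,0,0.324]]
    - [[-0.016,0.1,0],[0,0,0.324]]
    - [[-0.016,0.1,0],[0,0,0.324]]
    - [[-0.016,0.1,0],[0,0,0.324]]
    - [[-0.02,0.092,0],[0,0,0.316]]
    - [[0,0,0],[0,0,0]]
    - [[0,0,0],[0,0,0]]
    - [[0,0,0],[0,0,0]]

```text
t: 11.6
tcp_pos: [0.4601, 0.2264, 0.2328]
orientation: [0.0, -0.085, 0.996, -0.0]
ft_force: [-0.5, 0.5, 0.1]
width: 0.0421
gripper_force: 0.0
```

Run:
```python
from h import *
s=snap('wrist','w4'); snap('scene','s4'); snap('side','d4')
b=s['frame']
from scipy.spatial.transform import Rotation as R
q=r.sense();o=q['orientation'];M=R.from_quat(o[[1,2,3,0]]).as_matrix();y=M[:,1];print(q['tcp_pos'],'tool y',np.degrees(np.arctan2(y[1],y[0])),M[:,2])
c=load('w4');o=np.array([.44334,-.00302]);th=.1757
for l in([.006,.2235,.131],[.106,.2235,.131],[.056,.2235,.131],[.084,.1435,.101],[.055,0,.085],[.237,.174,.16]): print(np.round(proj(c,warm(l,o,th),True),1))
cv2.imwrite('pics/w4b.png',np.clip(b*1.5,0,255).astype('uint8'))
```

```text
[0.46005192 0.2265686  0.23258811] tool y 99.83032747228035 [ 1.01258757e-04  1.39934913e-05 -9.99999995e-01]
[323.1 179.2]
[323.6 309.5]
[323.4 247.4]
[229.1 270.4]
[ 94.3 234.9]
[267.9 453.7]
```

View pics/w4b.png

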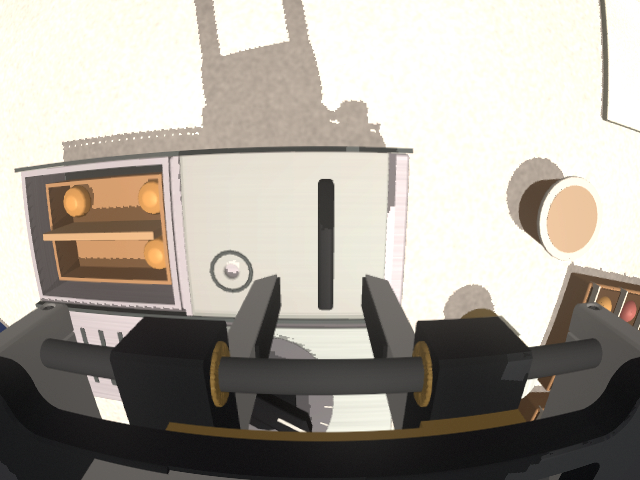

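The wrist view shows the tray inside the well, the handle at column 325.5 (predicted 323.4), rows 180–309, and the port at (231.5,270.5). The cover sits about 2 mm further to +y than modelled. I'll grasp the handle.

Call:
arm_command:
  series:
    - [[0,0.006,-0.04],[0,0,0]]
    - [[0,0,-0.08],[0,0,0]]
    - [[0,0,-0.1],[0,0,0]]
    - [[0,0,-0.1],[0,0,0]]
    - [[0,0,-0.07],[0,0,0]]
    - [[0,0,-0.035],[0,0,0]]
    - [[0,0,-0.015],[0,0,0]]
    - [[0,0,0],[0,0,0]]
    - [[0,0,0],[0,0,0]]
    - [[0,0,0],[0,0,0]]

```text
t: 13.0
tcp_pos: [0.4602, 0.2289, 0.1232]
orientation: [0.001, -0.086, 0.996, 0.0]
ft_force: [-0.7, 0.6, 0.0]
width: 0.042
gripper_force: 0.0
```

Run:
```python
from h import *
S=load('scene0');D=load('side0');c=load('w4')
g=lambda x,y,ox,oy,s:(ox+(x+.5)/s-.5,oy+(y+.5)/s-.5)
p,e=tri([ray(S,*g(410,188,280,180,5)),ray(D,*g(285,266,230,165,5)),ray(c,231.5,270.5,True)]);print(p,e, onz(c,231.5,270.5,.101,True))
a,b=onz(c,325.5,180,.131,True),onz(c,325.5,309,.131,True);print(a,b,(a+b)/2,np.degrees(np.arctan2(*(b-a)[[1,0]])))
print(tri([ray(S,*g(690,155,280,180,5)),ray(D,*g(427,78,230,165,5))]))
print(r.sense()['tcp_pos'])
```

```text
[0.5015952  0.15449705 0.09990084] [0.001955905709275289, 0.0021031835416958364, 0.0005855860475743819] [0.50063345 0.15503537 0.101     ]
[0.41044986 0.21984297 0.131     ] [0.50792511 0.23697487 0.131     ] [0.45918748 0.22840892 0.131     ] 9.968287698437534
(array([0.64713311, 0.21002989, 0.1655768 ]), [0.002210826555975198, 0.002210826555975282])
[0.46024708 0.22885808 0.1232185 ]
```

Call:
arm_command:
  series:
    - [[0,0,0],[0,0,0]]
    - [[0,0,0],[0,0,0]]
    - [[0,0,0],[0,0,0]]
    - [[0,0,0],[0,0,0]]
    - [[0,0,0],[0,0,0]]
    - [[0,0,0],[0,0,0]]
    - [[0.007,-0.039,0],[0,0,0]]
    - [[0.014,-0.08,0],[0,0,0]]
    - [[0.014,-0.08,0],[0,0,0]]
    - [[0.014,-0.08,0],[0,0,0]]
  hand: -1
  newtons: 25

```text
t: 14.25
tcp_pos: [0.4719, 0.1582, 0.1225]
orientation: [-0.0, -0.086, 0.996, 0.0]
ft_force: [-0.1, 2.5, 0.3]
width: 0.012
gripper_force: 25.0
```

Call:
arm_command:
  series:
    - [[0.014,-0.079,0],[0,0,0]]
    - [[0.014,-0.079,0],[0,0,0]]
    - [[0.014,-0.079,0],[0,0,0]]
    - [[0.012,-0.07,0],[0,0,0]]
    - [[0.009,-0.05,0],[0,0,0]]
    - [[0.007,-0.037,0],[0,0,0]]
    - [[0.003,-0.016,0],[0,0,0]]
    - [[0.002,-0.012,0],[0,0,0]]
    - [[0,0,0],[0,0,0]]
    - [[0,0,0],[0,0,0]]

```text
t: 15.5
tcp_pos: [0.4899, 0.0526, 0.1225]
orientation: [-0.001, -0.086, 0.996, -0.001]
ft_force: [-5.4, -0.2, 3.2]
width: 0.0116
gripper_force: 25.0
```

Call:
arm_command:
  series:
    - [[0.002,-0.014,0],[0,0,0]]
    - [[0.002,-0.014,0],[0,0,0]]
    - [[0.002,-0.014,0],[0,0,0]]
    - [[0.002,-0.008,0],[0,0,0]]
    - [[0,0,0],[0,0,0]]
    - [[0,0,0],[0,0,0]]
    - [[0,0,0],[0,0,0]]
    - [[0,0,0],[0,0,0]]
    - [[0,0,0],[0,0,0]]
    - [[0,0,0],[0,0,0]]

```text
t: 16.75
tcp_pos: [0.4917, 0.042, 0.1225]
orientation: [-0.001, -0.087, 0.996, 0.001]
ft_force: [-6.4, 4.4, 3.3]
width: 0.0117
gripper_force: 25.0
```

Call:
arm_command:
  series:
    - [[0.001,-0.008,0],[0,0,0]]
    - [[0.001,-0.008,0],[0,0,0]]
    - [[0.001,-0.008,0],[0,0,0]]
    - [[0.001,-0.008,0],[0,0,0]]
    - [[0,0,0],[0,0,0]]
    - [[0,0,0],[0,0,0]]
    - [[0,0,0],[0,0,0]]
    - [[0,0,0],[0,0,0]]
    - [[0,0,0],[0,0,0]]
    - [[0,0,0],[0,0,0]]

```text
t: 18.0
tcp_pos: [0.4918, 0.0418, 0.1224]
orientation: [-0.001, -0.089, 0.996, 0.009]
ft_force: [-7.1, 23.5, 5.1]
width: 0.0122
gripper_force: 25.1
```

The cover is against its stop: the force is up at 23 N and the TCP has stopped moving. I'll back off the load, release and lift.

Call:
arm_command:
  series:
    - [[-0.002,0.014,0],[0,0,0]]
    - [[-0.002,0.012,0],[0,0,0]]
    - [[0,0,0],[0,0,0]]
    - [[0,0,0],[0,0,0]]
    - [[0,0,0],[0,0,0]]
    - [[0,0,0],[0,0,0]]
    - [[0,0,0],[0,0,0]]
    - [[0,0,0],[0,0,0]]
    - [[0,0,0],[0,0,0]]
    - [[0,0,0],[0,0,0]]

```text
t: 19.25
tcp_pos: [0.4918, 0.042, 0.1224]
orientation: [-0.001, -0.087, 0.996, 0.003]
ft_force: [-4.9, 7.8, 3.7]
width: 0.0117
gripper_force: 25.0
```

Call:
arm_command:
  series:
    - [[0,0,0],[0,0,0]]
    - [[0,0,0],[0,0,0]]
    - [[0,0,0],[0,0,0]]
    - [[0,0,0.08],[0,0,0]]
    - [[0,0,0.14],[0,0,0]]
    - [[0,0,0.16],[0,0,-0.2]]
    - [[0,0,0.14],[0,0,-0.34]]
    - [[0.06,-0.12,0],[0,0,-0.34]]
    - [[0.08,-0.18,0],[0,0,-0.34]]
    - [[0.08,-0.18,0],[0,0,-0.34]]
  hand: 0

```text
t: 20.5
tcp_pos: [0.5486, -0.0821, 0.2528]
orientation: [0.001, 0.301, 0.954, -0.0]
ft_force: [-0.4, 0.1, -1.1]
width: 0.0472
gripper_force: 0.0
```

Call:
arm_command:
  series:
    - [[0.08,-0.19,0],[0,0,-0.34]]
    - [[0.08,-0.19,0],[0,0,-0.34]]
    - [[0.08,-0.19,0],[0,0,-0.34]]
    - [[0.06,-0.19,0],[0,0,-0.34]]
    - [[0.05,-0.12,0],[0,0,-0.22]]
    - [[0,0,0],[0,0,0]]
    - [[0,0,0],[0,0,0]]
    - [[0,0,0],[0,0,0]]
    - [[0,0,0],[0,0,0]]
    - [[0,0,0],[0,0,0]]

```text
t: 21.75
tcp_pos: [0.6354, -0.2998, 0.2531]
orientation: [0.0, 0.643, 0.766, 0.0]
ft_force: [0.8, -0.2, 0.9]
width: 0.0469
gripper_force: 0.0
```

Run:
```python
from h import *
q=r.sense();print(q['tcp_pos'],q['orientation'],q['ft_force'])
s=snap('wrist','w5'); snap('scene','s5'); snap('side','d5')
c=load('w5'); u,v=proj(c,[.638,-.309,.13],True); print(u,v)
c2=load('w2');print('w2',onz(c2,525,149,.13,True))
g=cv2.cvtColor(s['frame'],cv2.COLOR_BGR2GRAY); u,v=int(u),int(v)
print('patch'); 
for j in range(v-24,v+26,3): print(j,*[f'{x:3d}' for x in g[j,u-27:u+28:3]])
```

```text
[ 0.63536684 -0.2998432   0.25306262] [3.70324635e-04 6.42608863e-01 7.66194297e-01 1.08359740e-04] [ 0.79729789 -0.17789385  0.87896579]
321.3415594853279 251.76735731497615
w2 [ 0.63975112 -0.31020433  0.13      ]
patch
227 106 107 167 174 175 128  50  36  38  39  38  38  38  98 107 177 177 177 178
230 106 106 106 144 137  42  36  36  36  35  35  37  37  38 118 177 177 177 177
233 106 106 105 105  93  36  35  35  36  35  35  35  36  38 102 177 176 176 177
236 105 106 106 106  45  36  34  35  35  35  36  35  36  37  46 176 176 176 177
239 106 106 106 106  39  35  35  34  36  36  36  36  36  36  38 176 175 176 176
242 105 105 106 106  44  34  36  36  45  55  50  37  36  36  48 175 175 176 176
245 105 105 105 105  94  34  36  82  89  88  86  88  41  37  74 175 175 175 175
248 104 105 105 105 101  36  72  85  85  89  88  86  87  37  75 175 175 175 175
251 105 104 105 104  97  34  85  86  85  86  88  88  85  48 103 175 175 175 175
254 105 105 104 105  98  35  87  85  86  85  86  88  88  56 119 174 174 174 174
257 104 105 105 105 103  36  85  85  85  86  85  86  89  38 113 174 174 174 175
260 105 105 105 105 105  90  42  85  86  85  86  85  65  56 126 174 174 174 174
263 105 105 104 105 105 106  66  38  78  82  79  51  58 106 174 174 174 174 174
266 106 107 106 106 105 105 105 104  63  47  47 103 106 106 106 174 174 174 173
269 106 108 106 105 108 105 106 107 138 116 105 106 106 105 127 174 174 174 176
272 106 106 109 108 110 108 107 131 170 172 174 171 153 138 146 173 174 174 172
275 108 103 108 110 113 112 108 132 169 166 173 172 170 168 169 169 173 172 172
```

Run:
```python
from h import *
g=cv2.cvtColor(cv2.imread('pics/w5.png'),cv2.COLOR_BGR2GRAY)
m=((g>65)&(g<97)).astype('uint8'); n,l,st,ce=cv2.connectedComponentsWithStats(cv2.erode(m,np.ones((2,2))))
k=l[252,320];print(st[k],ce[k]); u,v=ce[k]
c=load('w5');c2=load('w2');print(onz(c,u,v,.13,True),tri([ray(c,u,v,True),ray(c2,525,149,True)]))
# port ring in w5 / s5 / d5
for n,f in(('w5',True),('s5',False),('d5',False)): print(n,proj(load(n),[.5326,-.0323,.101],f))
```

```text
[312 244  21  20 331] [321.92145015 253.60725076]
[ 0.63872123 -0.3104198   0.13      ] (array([ 0.63862139, -0.30989756,  0.13191733]), [1.3573232192281255e-05, 1.3573232192299578e-05])
w5 (np.float64(260.0638402353134), np.float64(-67.07968668429899))
s5 (np.float64(325.159624184228), np.float64(253.00966953244972))
d5 (np.float64(326.24871631691093), np.float64(242.36112755709388))
```

Call:
arm_command:
  series:
    - [[0.013,-0.04,0],[0,0,0]]
    - [[0,0,-0.06],[0,0,0]]
    - [[0,0,-0.1],[0,0,0]]
    - [[0,0,-0.12],[0,0,0]]
    - [[0,0,-0.12],[0,0,0]]
    - [[0,0,-0.09],[0,0,0]]
    - [[0,0,-0.05],[0,0,0]]
    - [[0,0,-0.02],[0,0,0]]
    - [[0,0,0],[0,0,0]]
    - [[0,0,0],[0,0,0]]

```text
t: 23.15
tcp_pos: [0.6392, -0.3109, 0.1139]
orientation: [0.001, 0.643, 0.766, 0.0]
ft_force: [0.5, 0.4, 0.1]
width: 0.0471
gripper_force: 0.0
```

Call:
arm_command:
  series:
    - [[0,0,0],[0,0,0]]
    - [[0,0,0],[0,0,0]]
    - [[0,0,0],[0,0,0]]
    - [[0,0,0],[0,0,0]]
    - [[0,0,0],[0,0,0]]
    - [[0,0,0],[0,0,0]]
    - [[0,0,0.06],[0,0,0]]
    - [[0,0,0.1],[0,0,0]]
    - [[0,0,0.14],[0,0,0]]
    - [[0,0,0.14],[0,0,0]]
  hand: -1
  newtons: 20

```text
t: 24.4
tcp_pos: [0.6385, -0.3105, 0.224]
orientation: [0.0, 0.643, 0.766, 0.0]
ft_force: [-0.1, -0.5, -0.2]
width: 0.0236
gripper_force: 20.0
```

Call:
arm_command:
  series:
    - [[-0.02,0.06,0.05],[0,0,0]]
    - [[-0.05,0.13,0.02],[0,0,0]]
    - [[-0.06,0.16,0],[0,0,0]]
    - [[-0.06,0.16,0],[0,0,0]]
    - [[-0.06,0.16,0],[0,0,0]]
    - [[-0.05,0.12,0],[0,0,0]]
    - [[-0.02,0.06,0],[0,0,0]]
    - [[0,0,0],[0,0,0]]
    - [[0,0,0],[0,0,0]]
    - [[0,0,0],[0,0,0]]

```text
t: 25.65
tcp_pos: [0.5589, -0.0991, 0.2396]
orientation: [-0.0, 0.644, 0.765, -0.0]
ft_force: [0.2, 0.4, -0.6]
width: 0.0237
gripper_force: 20.0
```

Run:
```python
from h import *
q=r.sense();print(q['tcp_pos'],q['orientation'],q['ft_force'])
snap('wrist','w6');snap('scene','s6');snap('side','d6')
P=np.array([.5326,-.0323,.101])
for n,f,h,st in(('w6',True,30,3),('s5',False,15,1),('d5',False,15,1)):
    g=cv2.cvtColor(cv2.imread(f'pics/{n}.png'),cv2.COLOR_BGR2GRAY);u,v=map(round,map(float,proj(load(n),P,f)));print(n,u,v)
    for j in range(max(v-h,0),v+h+1,st): print(j,*[f'{x:3d}' for x in g[j,u-h:u+h+1:st]])
```

```text
[ 0.55886663 -0.09909798  0.23958224] [-1.21805152e-04  6.43543186e-01  7.65409770e-01 -1.91852174e-04] [ 0.24893448  0.44853044 -0.55987184]
w6 302 150
120 136 136 125 124 131 133 134 135 137 138 137 138 138 138 136 136 136 135 136 136 133
123 136 136 124 124 131 133 134 135 137 137 138 138 138 138 136 136 136 136 136 135 133
126 138 137 125 124 132 133 133 136 138 137 138 138 138 138 137 136 136 135 136 136 133
129 137 137 125 124 131 133 133 135 130  99  72  72 101 125 136 135 136 136 135 135 132
132 137 137 125 125 130 133 132  62  68  60  63  62  59  68  69 125 135 135 136 135 132
135 137 137 125 125 132  89  71  56 137 138 138 138 139 128  60  71  95 136 136 135 132
138 137 137 125 124 112  68  83 134 137 138 138 138 139 138 135  90  73 117 135 136 135
141 137 137 125 125  65  73 133 134 138 139 138 139 139 139 135 135  62  69 136 136 134
144 137 137 125  86  67 133 134 134 137 119  90  87 116 138 136 135 136  60 109 135 133
147 137 137 125  73  67 134 133 134 119  71  71  72  71 113 135 136 136  62  82 135 134
150 137 137 124  62  93 133 134 134  84  71  71  71  71  82 136 135
[... 8158 characters left out ...]
 126 127 127 128 136 134 121 102  85  83  81  79  80  81  80
253 129 130 130 130 130 130 130 128 130 130 130 132 130 131 129 126 126 128 135 140 128 100  88  85  81  81  80  82  81  82  83
254 128 129 129 129 129 129 129 129 130 128 129 129 130 132 130 130 135 139 128 102  90  85  80  80  81  81  82  81  82  82  81
255 131 128 130 128 130 129 130 129 130 130 130 130 130 132 134 138 125 102  88  85  82  81  80  81  82  81  83  81  81  82  82
256 129 130 129 130 129 128 129 130 130 129 130 130 131 137 131 118 100  87  83  82  81  81  80  82  81  82  82  82  82  82  82
257 129 130 128 130 129 130 129 130 129 130 132 134 138 128 101  84  85  83  81  79  82  80  82  82  84  80  82  83  81  82  85
```

Run:
```python
from h import *
w=load('w6');print(onz(w,303.6,151.8,.101,True))
print(tri([ray(w,303.6,151.8,True),ray(load('s5'),325.6,253.2),ray(load('d5'),326.7,243.3)]))
print(onz(load('s5'),325.6,253.2,.101),onz(load('d5'),326.7,243.3,.101))
# bias check: same cams on probe top & earlier handle
g=lambda x,y,ox,oy,s:(ox+(x+.5)/s-.5,oy+(y+.5)/s-.5)
print(onz(load('scene0'),*g(311,121,170,285,3),.13),onz(load('side0'),*g(285,20,320,265,3),.13))
```

```text
[ 0.53383121 -0.03316886  0.101     ]
(array([ 0.53349864, -0.03277886,  0.09917536]), [0.0004802117738469163, 0.0017274375085672461, 0.001452685204188228])
[ 0.53396319 -0.03206564  0.101     ] [ 0.53108778 -0.03705259  0.101     ]
[ 0.63560555 -0.30418943  0.13      ] [ 0.63722111 -0.31162734  0.13      ]
```

Call:
arm_command:
  series:
    - [[-0.03,0.08,0],[0,0,0]]
    - [[-0.04,0.1,0],[0,0,0]]
    - [[-0.031,0.086,0],[0,0,0]]
    - [[0,0,0],[0,0,0]]
    - [[0,0,-0.04],[0,0,0]]
    - [[0,0,-0.04],[0,0,0]]
    - [[0,0,-0.018],[0,0,0]]
    - [[0,0,0],[0,0,0]]
    - [[0,0,0],[0,0,0]]
    - [[0,0,0],[0,0,0]]

```text
t: 27.05
tcp_pos: [0.5336, -0.0316, 0.216]
orientation: [0.0, 0.643, 0.766, 0.0]
ft_force: [-0.0, -0.2, -0.4]
width: 0.0236
gripper_force: 20.0
```

```bash
python3 - <<'E'
from h import *
q=r.sense();T=q['tcp_pos'];print(T,q['ft_force'])
for n in('wrist','scene','side'): snap(n,n[0]+'7')
import numpy as np
P=np.array([.5336,-.0326,.101])
for n,f,h,st in(('w7',True,24,2),('s7',False,14,1)):
    nn={'w':'w7','s':'s7','d':'d7'}[n[0]]
    g=cv2.cvtColor(cv2.imread(f'pics/{nn}.png'),cv2.COLOR_BGR2GRAY);c=load(nn);u,v=map(round,map(float,proj(c,P,f)));print(nn,'port',u,v,'tip pred',proj(c,T+[0,0,-.103],f))
    for j in range(max(v-h,0),v+h+1,st): print(j,*[f'{x:3d}' for x in g[j,u-h:u+h+1:st]])
E
ls pics | grep 7
```

```text
[ 0.53358856 -0.03164181  0.21595193] [-0.0426076  -0.20798215 -0.37839869]
w7 port 320 244 tip pred (np.float64(320.01921200019314), np.float64(246.68745789903983))
220 139 142 141 142 142 142 142 142 142 141 125 120 115 123 134 142 142 142 143 143 142 143 143 143 139
222 139 142 143 142 141 142 140 105  86  70  69  71  73  73  70  75 101 123 140 142 143 142 142 143 139
224 139 142 142 141 142 129  60  70  77  72  68  70  71  68  70  78  82  73  83 138 142 143 143 143 140
226 137 141 141 141  87  69  75  68  80 123 138 139 139 138 138 106  71  68  81  70 110 143 142 143 138
228 136 154 145  89  71  70  75 122 141 142 142 142 141 142 142 142 142 106  64  75  76 114 143 143 139
230 136 141 104  68  69  98 141 140 141 141 141 142 141 142 142 142 142 142 129  82  70  70 131 142 139
232 136 132  68  70  95 141 141 141 141 141 141 142 141 142 142 142 142 141 141 134  63  78  86 137 137
234 135  63  69  71 141 141 141 141 141 141 141 141 140 141 142 141 142 141 141 141 130  62  71 108 137
236 124  48  49 121 140 141 141 141 140 140 126 104 100 112 124 142 142 141 141 142 140  83  48  50 13
[... 4565 characters left out ...]
19 120 119 120 119 121 122 113  90  82  77  74  77  77  77  78  74  74
252 122 122 122 123 121 123 122 123 123 123 122 117 117 119 121 122 124 116  89  73  72  76  81  82  77  77  76  77  74
253 121 124 122 121 122 121 121 122 123 125 123 125 123 121 124 113  92  78  75  73  79  79  76  77  74  75  76  77  76
254 122 122 122 122 122 122 121 122 123 122 123 127 127 115  92  79  74  72  78  80  78  77  75  75  76  76  78  77  76
255 122 122 121 122 121 121 123 122 123 125 126 115  93  79  72  71  78  80  78  78  75  74  75  77  76  78  77  76  76
256 122 123 122 121 122 123 122 124 126 128 117  91  71  70  78  84  82  79  75  76  75  75  76  78  76  76  76  76  77
s7.json
s7.png
w7.json
w7.png
```

Call:
arm_command:
  series:
    - [[-0.001,-0.005,0],[0,0,0]]
    - [[0,0,0],[0,0,0]]
    - [[0,0,-0.012],[0,0,0]]
    - [[0,0,-0.016],[0,0,0]]
    - [[0,0,-0.016],[0,0,0]]
    - [[0,0,-0.016],[0,0,0]]
    - [[0,0,-0.016],[0,0,0]]
    - [[0,0,-0.012],[0,0,0]]
    - [[0,0,0],[0,0,0]]
    - [[0,0,0],[0,0,0]]

```text
t: 28.45
tcp_pos: [0.5332, -0.0328, 0.1937]
orientation: [0.0, 0.643, 0.766, 0.0]
ft_force: [0.4, 0.3, -1.1]
width: 0.0233
gripper_force: 20.0
```

Call:
arm_command:
  series:
    - [[0,0,-0.02],[0,0,0]]
    - [[0,0,-0.04],[0,0,0]]
    - [[0,0,-0.04],[0,0,0]]
    - [[0,0,-0.04],[0,0,0]]
    - [[0,0,-0.03],[0,0,0]]
    - [[0,0,-0.024],[0,0,0]]
    - [[0,0,-0.012],[0,0,0]]
    - [[0,0,-0.008],[0,0,0]]
    - [[0,0,-0.008],[0,0,0]]
    - [[0,0,0],[0,0,0]]

```text
t: 29.7
tcp_pos: [0.5331, -0.0328, 0.138]
orientation: [0.0, 0.643, 0.766, 0.0]
ft_force: [-0.8, -0.2, -1.7]
width: 0.0234
gripper_force: 20.0
```

Call:
arm_command:
  series:
    - [[0,0,-0.006],[0,0,0]]
    - [[0,0,-0.006],[0,0,0]]
    - [[0,0,-0.006],[0,0,0]]
    - [[0,0,0],[0,0,0]]
    - [[0,0,0],[0,0,0]]
    - [[0,0,0],[0,0,0]]
    - [[0,0,0],[0,0,0]]
    - [[0,0,0],[0,0,0]]
    - [[0,0,0],[0,0,0]]
    - [[0,0,0],[0,0,0]]

```text
t: 30.95
tcp_pos: [0.5332, -0.0328, 0.1338]
orientation: [0.0, 0.643, 0.766, 0.0]
ft_force: [-0.6, 0.4, 3.9]
width: 0.0233
gripper_force: 20.0
```

Call:
arm_command:
  series:
    - [[0,0,0],[0,0,0]]
    - [[0,0,0],[0,0,0]]
    - [[0,0,0],[0,0,0]]
    - [[0,0,0.08],[0,0,0]]
    - [[0,0,0.14],[0,0,0]]
    - [[0,0,0.16],[0,0,0]]
    - [[0,0,0.16],[0,0,0]]
    - [[0.03,0.1,0.12],[0,0,0]]
    - [[0.04,0.16,0],[0,0,0]]
    - [[0.04,0.16,0],[0,0,0]]
  hand: 0

```text
t: 32.2
tcp_pos: [0.5611, 0.073, 0.2991]
orientation: [0.001, 0.643, 0.766, 0.001]
ft_force: [0.2, -0.5, -0.2]
width: 0.047
gripper_force: 0.0
```

Call:
arm_command:
  series:
    - [[0.04,0.16,0],[0,0,0]]
    - [[0.04,0.14,0],[0,0,0]]
    - [[0.03,0.1,0],[0,0,0]]
    - [[0,0,0],[0,0,0]]
    - [[0,0,0],[0,0,0]]
    - [[0,0,0],[0,0,0]]
    - [[0,0,0],[0,0,0]]
    - [[0,0,0],[0,0,0]]
    - [[0,0,0],[0,0,0]]
    - [[0,0,0],[0,0,0]]

```text
t: 33.45
tcp_pos: [0.5881, 0.1722, 0.2985]
orientation: [0.0, 0.643, 0.766, 0.0]
ft_force: [-0.3, 0.2, -0.4]
width: 0.047
gripper_force: 0.0
```

Run:
```python
from h import *
q=r.sense();print(q['tcp_pos'],q['orientation'])
s=snap('wrist','w8');c=load('w8')
g=lambda x,y,ox,oy,s:(ox+(x+.5)/s-.5,oy+(y+.5)/s-.5)
p,e=tri([ray(load('scene0'),*g(600,178,280,180,5)),ray(load('side0'),*g(382,143,230,165,5))]);print('dial',p,e)
for P in([.601,.2129,.1335],[.6471,.21,.1656],p,[.533,-.033,.15]): print(np.round(proj(c,P,True),1))
D=cv2.imread('pics/side0.png');sd=snap('side','d8')
im=s['frame'][60:360,120:520]; im=cv2.resize(im,None,fx=2,fy=2,interpolation=cv2.INTER_CUBIC); im=np.clip(im*1.4,0,255).astype('uint8')
for i in range(0,400,20): cv2.line(im,(2*i,0),(2*i,8 if i%100 else 20),(0,0,255),1)
for i in range(0,300,20): cv2.line(im,(0,2*i),(8 if i%100 else 20,2*i),(0,0,255),1)
t=cv2.resize(sd['frame'][180:270,270:370],(250,225),interpolation=cv2.INTER_CUBIC); im[375:600,0:250]=np.clip(t*1.4,0,255)
cv2.imwrite('pics/c8.png',im)
```

```text
[0.5880864  0.17216059 0.29849987] [3.88734860e-05 6.43000182e-01 7.65866022e-01 2.33312458e-05]
dial [0.60236335 0.19514405 0.13686596] [0.0011947319189227312, 0.001194731918922688]
[342.6 187.2]
[399.7 205.1]
[340.7 207.6]
[236.8 408.8]
```

View pics/c8.png

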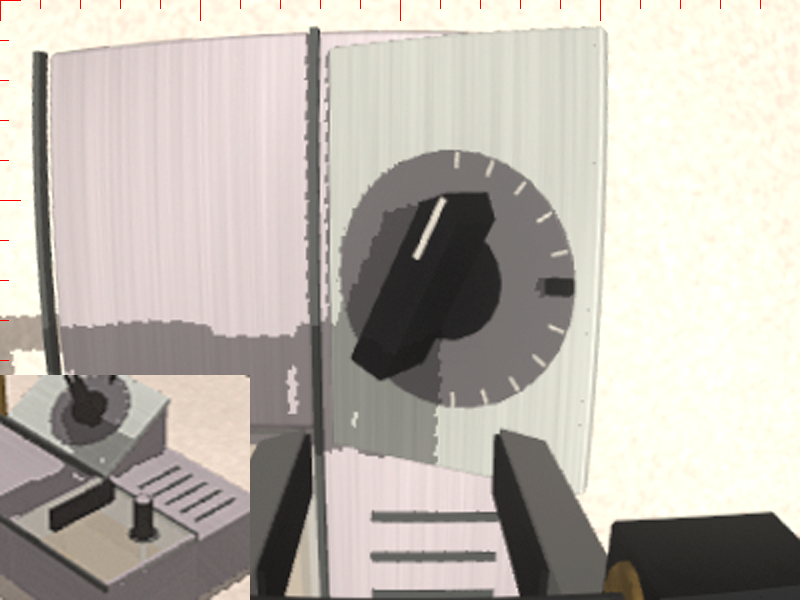

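The enlarged view shows the dial centred at crop (457,279), the tab at (558,287) and the knob's white line from (417,258) to its pointed end at (443,200). The inset shows the probe seated with its collar on the shut cover.

Run:
```python
from h import *
c=load('w8');S=load('scene0');D=load('side0');th=.1725;o=np.array([.44334,-.00302])
px=lambda x,y:(120+(x+.5)/2-.5,60+(y+.5)/2-.5)
g=lambda x,y,ox,oy,s:(ox+(x+.5)/s-.5,oy+(y+.5)/s-.5)
cs,sn=np.cos(th),np.sin(th)
ex=np.array([cs,sn,0]);ey=np.array([-sn,cs,0]);ez=np.array([0,0,1.])
u=ex*np.cos(np.pi/6)+ez*.5; n=-ex*.5+ez*np.cos(np.pi/6)
print('dial tri',tri([ray(S,*g(600,178,280,180,5)),ray(D,*g(382,143,230,165,5)),ray(c,*px(457.5,279),True)]))
print('tab tri',tri([ray(S,*g(690,155,280,180,5)),ray(D,*g(427,78,230,165,5)),ray(c,*px(558,287),True)]))
def pl(xy,h):
    p0=np.array([*(o+cs*0),0])*0+np.array([o[0],o[1],0])+ex*.135+ez*.1+n*h
    O,d=ray(c,*px(*xy),True); return O+d*((p0-O)@n)/(d@n)
for h in(0,.004,.008):
    C=(pl((340,285),h)+pl((575,285),h)+pl((455,150),h)+pl((455,408),h))/4
    C2=pl((457.5,279),h); R=[np.linalg.norm(pl(q,h)-C).round(4) for q in((340,285),(575,285),(455,150),(455,408))]
    ang=lambda v:np.arctan2(-(v@ey),v@u)
    T=pl((558,287),h+.003)-C; L1=pl((417,258),h+.042);L2=pl((443,200),h+.042)
    print(h,'C',C.round(4),'R',R,'tab',ang(T),np.linalg.norm(T),'line',ang(L2-L1),'tip line',ang(L2-C),np.linalg.norm((L2-C)-((L2-C)@n)*n),'L1 off',ang(L1-C),np.linalg.norm((L1-C)-((L1-C)@n)*n))
    print('  local',[(C[:2]-o)@ex[:2],(C[:2]-o)@ey[:2],C[2]])
print('n',n,'u',u)
```

```text
dial tri (array([0.60457313, 0.200453  , 0.1339267 ]), [0.004654721199524081, 0.0020101890475473453, 0.004520200107941863])
tab tri (array([0.64678712, 0.21087501, 0.16499214]), [0.0021557551173207864, 0.00239753033388646, 0.000728254231834298])
0 C [0.6059 0.2012 0.1348] R [np.float64(0.0603), np.float64(0.0567), np.float64(0.0587), np.float64(0.0574)] tab -0.053235621151898685 0.05030066143454237 line -1.1174310068046758 tip line -1.1598813501970329 0.04120517942392358 L1 off -1.226715086999731 0.016032840830818174
  local [np.float64(0.19519835901709076), np.float64(0.17325210493111903), np.float64(0.13475553878329108)]
0.004 C [0.6055 0.2017 0.1392] R [np.float64(0.0595), np.float64(0.0559), np.float64(0.0579), np.float64(0.0566)] tab -0.05334038434279013 0.04963060766435759 line -1.1174310068046713 tip line -1.1535176544657124 0.04077394722824797 L1 off -1.2095844607262674 0.015985943696878065
  local [np.float64(0.19489422717697957), np.float64(0.17385941090811732), np.float64(0.1391987503370507)]
0.008 C [0.6051 0.2023 0.1436] R [np.float64(0.0586), np.float64(0.0551), np.float64(0.0571), np.float64(0.0558)] tab -0.05344802561215846 0.048960587630573815 line -1.1174310068046742 tip line -1.147018182643285 0.04034440149905146 L1 off -1.1923581178626554 0.01594376456373246
  local [np.float64(0.1945900953368685), np.float64(0.1744667168851156), np.float64(0.14364196189081052)]
n [-0.49257937 -0.08582289  0.8660254 ] u [0.85317249 0.14864961 0.5       ]
```

```bash
cat > k.py <<'E'
from h import *
from scipy.spatial.transform import Rotation as Ro
th=.1725;ex=np.array([np.cos(th),np.sin(th),0]);ey=np.array([-np.sin(th),np.cos(th),0]);ez=np.array([0,0,1.])
u=ex*np.cos(np.pi/6)+ez*.5; n=-ex*.5+ez*np.cos(np.pi/6); C=np.array([.6057,.2015,.137])
def cur():
    q=r.sense(); o=q['orientation']; return q['tcp_pos'],Ro.from_quat(o[[1,2,3,0]])
E
python3 - <<'E'
from k import *
p,R=cur(); phi=-1.13; b=np.cos(phi)*u-np.sin(phi)*ey; a=np.cross(b,n); a=a if a@u>0 else -a
Z=-n;Rt=Ro.from_matrix(np.c_[np.cross(a,Z),a,Z]); rv=(Rt*R.inv()).as_rotvec(); P=C+.108*n
print('shift units',(P-p)/.25,'rot units',rv/.5,np.degrees(np.linalg.norm(rv)),'down units',-.08*n/.25, 'turn units',-1.08*n/.5)
print(R.as_matrix()[:,1],a)
E
```

```text
shift units [-0.14233282  0.08001394 -0.27187916] rot units [ 0.40491663 -0.97478557 -0.86422433] 39.081518757686716 down units [ 0.1576254   0.02746332 -0.27712813] turn units [ 1.06397143  0.18537744 -1.87061487]
[9.84893752e-01 1.73159741e-01 4.59315361e-05] [ 0.84485395 -0.28588712  0.45220609]
```

Call:
arm_command:
  series:
    - [[-0.0285,0.016,-0.054],[0.081,-0.195,-0.173]]
    - [[-0.0285,0.016,-0.054],[0.081,-0.195,-0.173]]
    - [[-0.0285,0.016,-0.054],[0.081,-0.195,-0.173]]
    - [[-0.0285,0.016,-0.054],[0.081,-0.195,-0.173]]
    - [[-0.0285,0.016,-0.054],[0.081,-0.195,-0.173]]
    - [[0,0,0],[0,0,0]]
    - [[0,0,0],[0,0,0]]
    - [[0,0,0],[0,0,0]]
    - [[0,0,0],[0,0,0]]
    - [[0,0,0],[0,0,0]]

```text
t: 34.8
tcp_pos: [0.5533, 0.1921, 0.2316]
orientation: [0.119, 0.768, 0.585, 0.23]
ft_force: [-0.2, -0.6, -0.1]
width: 0.0469
gripper_force: 0.0
```

Run:
```python
from k import *
p,R=cur();M=R.as_matrix();print(p,C+.108*n,'z',M[:,2],-n,'tool y ang', np.arctan2(-(M[:,1]@ey),M[:,1]@u)-np.pi/2)
s=snap('wrist','w9');c=load('w9')
g=cv2.cvtColor(s['frame'],cv2.COLOR_BGR2GRAY)
# white line: bright pixels surrounded by dark, near knob top
for nm,P in(('axis top',C+.042*n),('tab',C+.0525*u*np.cos(-.05)+.0525*.05*ey+.005*n),('C',C)): print(nm,proj(c,P,True))
u0,v0=map(int,proj(c,C+.042*n,True))
for j in range(v0-64,v0+66,5): print(j,*[f'{x:3d}' for x in g[j,u0-70:u0+71:5]])
```

```text
[0.55325468 0.19211222 0.23163854] [0.55250143 0.19223113 0.23053074] z [ 0.49322532  0.08562991 -0.86567679] [ 0.49257937  0.08582289 -0.8660254 ] tool y ang -1.129305555940026
axis top (np.float64(317.6032649016268), np.float64(262.05570286694933))
tab (np.float64(381.2693365459836), np.float64(214.41620454527538))
C (np.float64(318.0229629728456), np.float64(245.56804707747915))
198 157 155  88  88  89  89  88  88  88  88  89  63  26  32 123  29  75  88  89  89  89  89  89  89  96 103 161 166 166
203 154  86  88  88  88  88  88  88  88  87  61  47  31  32 155  32  28  88  87  88  89  88  88  89  91  90  91 164 168
208 154  88  88  88  88  87  87  88  63  62  62  32  30  31 134  31  30  88  87  88  88  88  89  89  89  90  90 103 167
213  88  88  88  86  87  87  65  61  61  61  61  26  29  29 120  31  30  87  87  87  88  88  89  89  89  32  38  39 167
218  87  87  87  86  87  70  62  61  61  60  40  25  28  28 120  28  28  43  87  87  87  88  88  88  63  33  36  39 157
223  87  87  87  86  61  62  60  60  60  25  25  24  27  28  87  27  29  28  29  86  86  87  88  87  67  87  89  89
[... 1704 characters left out ...]
  26  27  56  58  59  59  59  27  28  27  27  29  70  84  84  85  85  85  85  86  26  28  42  95  96
303  94  94  94  80  27  26  55  58  59  58  58  24  29  29  29  28  80  85  85  85 124  84  99 152  26  27  30  95  95
308  94  94  94  28  27  27 105  85  60  59  59  24  29  28  30  29  84  85  85  84  90 152 153 153  41  27  28  75  95
313  94  94  95  27  28  28 104 106 139 108  85  27  29  29  30  29  85  84 151 156 152 155 156 152 108  27  28  36  95
318  94  94  55  28  27  28 106 148 160 151 152 153 151 152 152 157 149 155 158 154 153 151 153 152 153  27  28  31  92
323  94  93  27  27  27 136 153 154 155 154 155 151 157 150 152 156 155 156 156 153 156 152 155 155 153  27  26  28  55
```

```bash
cat >> k.py <<'E'
def pl(c,x,y,h,C0):
    O,d=ray(c,x,y,True); return O+d*((C0+h*n-O)@n)/(d@n)
ang=lambda v:np.arctan2(-(v@ey),v@u)
E
python3 - <<'E'
from k import *
g=cv2.cvtColor(cv2.imread('pics/w9.png'),cv2.COLOR_BGR2GRAY).astype(float);c=load('w9')
pts=[]
for j in range(185,243):
    w=np.clip(g[j,306:326]-45,0,None)*(1)
    if 25<w.sum()<400 and w.max()<140: pts.append((306+(w*np.arange(20)).sum()/w.sum(),j))
print(np.round(pts[::6],1))
L=np.array([pl(c,*q,.042,C) for q in pts]);a,b=np.polyfit(L@u,L@ey,1)if 0 else (0,0)
v=np.linalg.svd(L-L.mean(0))[2][0]; v=v if v@ey>0 else -v; print('line',ang(v))
f=pl(c,314.5,249,.004,C);print('foot C',f-.004*n)
m=(g[205:226,360:400]<50); ys,xs=np.nonzero(m);print('tab px',xs.mean()+360,ys.mean()+205,xs.min()+360)
T=pl(c,xs.mean()+360,ys.mean()+205,.004,C);print('tab',ang(T-f),np.linalg.norm(T-f),ang(T-C))
E
```

```text
[[315.9 192. ]
 [315.5 198. ]]
line -1.0956209767871496
foot C [0.60317471 0.20072707 0.13548707]
tab px 377.5620437956204 215.27007299270073 370
tab -0.06252872632868677 0.05287935019431207 -0.05975411889652824
```

Call:
arm_command:
  series:
    - [[0.012,0.002,-0.026],[0,0,0]]
    - [[0.03,0.005,-0.056],[0,0,0]]
    - [[0.03,0.005,-0.056],[0,0,0]]
    - [[0.03,0.005,-0.056],[0,0,0]]
    - [[0.026,0.005,-0.05],[0,0,0]]
    - [[0.014,0.003,-0.028],[0,0,0]]
    - [[0.006,0.001,-0.014],[0,0,0]]
    - [[0,0,0],[0,0,0]]
    - [[0,0,0],[0,0,0]]
    - [[0,0,0],[0,0,0]]

```text
t: 36.1
tcp_pos: [0.5897, 0.1988, 0.1603]
orientation: [0.119, 0.768, 0.585, 0.23]
ft_force: [0.5, 0.2, -0.8]
width: 0.047
gripper_force: 0.0
```

Call:
arm_command:
  series:
    - [[0,0,0],[0,0,0]]
    - [[0,0,0],[0,0,0]]
    - [[0,0,0],[0,0,0]]
    - [[0,0,0],[0,0,0]]
    - [[0,0,0],[0,0,0]]
    - [[0,0,0],[0,0,0]]
    - [[0,0,0],[0,0,0]]
    - [[0,0,0],[0,0,0]]
    - [[0,0,0],[0,0,0]]
    - [[0,0,0],[0,0,0]]
  hand: -1
  newtons: 15

```text
t: 37.35
tcp_pos: [0.5892, 0.1988, 0.1593]
orientation: [0.119, 0.768, 0.585, 0.23]
ft_force: [-5.1, 1.5, 2.3]
width: 0.018
gripper_force: 14.9
```

Call:
arm_command:
  series:
    - [[-0.003,0.001,-0.002],[0.066,0.012,-0.116]]
    - [[0,0,0],[0.132,0.023,-0.232]]
    - [[0,0,0],[0.132,0.023,-0.232]]
    - [[0,0,0],[0.132,0.023,-0.232]]
    - [[0,0,0],[0.132,0.023,-0.232]]
    - [[0,0,0],[0.132,0.023,-0.232]]
    - [[0,0,0],[0.132,0.023,-0.232]]
    - [[0,0,0],[0.132,0.023,-0.232]]
    - [[0,0,0],[0.066,0.012,-0.116]]
    - [[0,0,0],[0,0,0]]

```text
t: 38.6
tcp_pos: [0.5878, 0.2002, 0.1587]
orientation: [-0.016, 0.96, 0.111, 0.257]
ft_force: [-7.2, 3.8, 3.1]
width: 0.0181
gripper_force: 15.0
```

Run:
```python
from k import *
p,R=cur();M=R.as_matrix();print(p,'z',M[:,2],-n,'tool ang', ang(M[:,1])-np.pi/2,r.sense()['ft_force'],r.sense()['ft_torque'])
```

```text
[0.58782275 0.20021839 0.15871623] z [ 0.4906576   0.0882233  -0.86687472] [ 0.49257937  0.08582289 -0.8660254 ] tool ang -0.057220952421032534 [-7.16053602  3.81762094  3.09885914] [0.44173574 1.15090028 0.30341462]
```

Call:
arm_command:
  series:
    - [[0,0,0],[0,0,0]]
    - [[0,0,0],[0,0,0]]
    - [[0,0,0],[0,0,0]]
    - [[0,0,0],[0,0,0]]
    - [[-0.03,-0.005,0.05],[0,0,0]]
    - [[-0.04,-0.007,0.07],[0,0,0]]
    - [[-0.04,-0.007,0.07],[0,0,0]]
    - [[-0.05,-0.008,0.09],[0,0,0]]
    - [[0,0,0],[0,0,0]]
    - [[0,0,0],[0,0,0]]
  hand: 0

```text
t: 39.85
tcp_pos: [0.5485, 0.1921, 0.2287]
orientation: [-0.015, 0.96, 0.111, 0.258]
ft_force: [0.1, 0.4, -0.0]
width: 0.047
gripper_force: 0.0
```

Run:
```python
from k import *
p,R=cur();M=R.as_matrix();print(p,'tool ang', ang(M[:,1])-np.pi/2)
s=snap('wrist','w10');c=load('w10');snap('side','d10')
g=cv2.cvtColor(s['frame'],cv2.COLOR_BGR2GRAY)
C=np.array([.604,.201,.136])
for nm,P in(('axis top',C+.042*n),('tab',C+.0525*u+.003*ey+.005*n),('C',C)): print(nm,proj(c,P,True))
u0,v0=map(int,proj(c,C+.042*n,True))
for j in range(v0-88,v0+52,4): print(j,*[f'{x:3d}' for x in g[j,u0-56:u0+57:4]])
```

```text
[0.54853125 0.1921416  0.22867432] tool ang -0.05794852387383265
axis top (np.float64(320.05175338261535), np.float64(260.3848603362031))
tab (np.float64(320.1968689693135), np.float64(174.18119859499862))
C (np.float64(320.21868493007344), np.float64(244.04789167115968))
172 149 149 149 148 148 149 145 111  89 136  86  86  86  34  36  35  86  86  86  86  93 145 157 156 156 155 153 151 150
176 148 148 148 147 148  97  85  85  85  99  85  85  86  35  35  34  85  86  85  86  94  84  86 125 150 151 153 154 155
180 146 146 147 114 132  85  85  85  85  85  85  85  85  33  34  33  85  85  84  85 148  85  85  85  87 152 152 152 151
184 146 145  88  85 110  85  85  84  85  84  85  84  84  81  61  65  85  84  85  84  85  85  85  85  85  85 137 153 153
188 148  86  86  85  85 107  84  85  85  85  83  84  84  66  29  70  84  84  84  84  84  84  84  84  85 150  85 104 152
192  88  84  84  84  85  84  84  84  84  84  83  83  81  28  28  28  84  84  83  84  84  84  84  84  93  86  84  84 123
196 135  84  84  83  84  83  84  84  84  84  83  81  27  42 133  27  27  83  83  83  84  83  84  83  84  84
[... 2672 characters left out ...]
  79  79  79  79  79  79  73  25  25  24  24  24  24  37  62  78  79  78  79  79  79  79  23  29 107
292 108  29  24  73  80  79  79  78  79  79  73  25  25  25  25  24  24  37  63  78  78  79  78  78  79  79  23  27  79
296  75  27  23  71  80  79  79  79  79  78  73  25  24  25  24  24  25  47  78  79  78  79  78  79  79  79  22  23  35
300  37  23  24  57  80  79  78  79  79  79  74  25  25  25  25  24  24  48  79  78  78  79  80  79  79  88  23  23  29
304  30  24  23  91  95  79  79  79  79  79  74  26  25  25  25  25  24  47  79  79  79  79  80  83 101 150  22  23  25
308  27  23  23 121 144 144 134  84  79  79  75  25  26  25  25  25  24  48  65  79  78  83 119 144 144 143  23  23  25
```

```bash
python3 -c "
from h import *
print(r.finish_job())"
```

```text
the job is handed in; nothing more can be done
None
```

I handed the job in at about 40 s, and the hand-in returned no verdict. The tray is in the well and the cover is against its stop. The probe's collar rests on the cover, the knob points at the tab, and neither the tab nor the cups and can were touched.

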